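Slide the lamp carrier round the bend to the light detector

TASK

On the lab bench, push the lamp carrier (the round drum with the dome on top) along its lane of the guide track and round the bend until it stands against the stop in front of the detector. Slide it, keeping it flat on the track, and leave the other carrier, the one with the square block on top, where it stands.

Things in the scene. Friction and masses are not known exactly. Their poses are not given: they have to be found in the camera images.
- lamp_carrier_mid (a point): Lamp carrier: loose drum of slick black plastic, 76 mm across, 45 mm high, 0.2 to 0.45 kg, with a low white dome (54 mm across, 17 mm high) on top; it is pushed on its side, above the rails. It stands in the left or the right lane, before the bend, its centre 0.165 to 0.215 m from the track's x axis. The point: on its axis, half-way up the drum (z 0.0285 on the track); z up.
- cell_carrier_mid (a point): The other carrier, to be left alone: the same slick black drum (76 mm across, 45 mm high), but with a white square block (38 x 38 mm, 18 mm high) on top. It stands in the other lane, before the bend. The point: on its axis, half-way up the drum; z up.
- track: Fixed track, plate top z 0.006; steel rails (top z 0.019) on both sides of two lanes 86 mm wide. Origin on the bench, x to the detector, y left. Left lane's centre line in its frame: along x=0 from y=0.29 (open end) to 0.148, quarter circle of radius 0.10 about (0.10, 0.148) to (0.10, 0.048), along y=0.048 to the stop (face at x=0.228, top z 0.036). Drum home: x=0.19. Right lane: y mirrored.
There are look-alikes about, which are no part of the job. What is shaped like the part that bears lamp_carrier_mid but green or pink is not meant.

How it is judged:
By the outcome, as a careful person would: the job done as asked, in the order asked, and still so for the second after the job is handed in, with the robot touching nothing.
It also fails if it takes over 40 s, if anything falls off the work surface, if the arm or the gripper's body presses on something with over 40 N, if the wrist force passes 120 N, or if a joint passes its speed limit or range.

ROBOT

A 7-joint arm with a two-finger parallel gripper is mounted at the origin on the work surface. World frame = base frame: x ahead of the robot, y to its left, z up, the work surface at z = 0. Lengths are in m, angles in rad, forces in N, time in s.
With the tool pointing down it reaches from about 0.4 to 0.875 m from the base axis. Payload 19.3 kg.
Tool frame: the origin (TCP) lies on the centre line of the jaws, within the pads' length; the fingertips stand 11 mm ahead of it and the grasp point (between the pads) lies 8 mm behind it (nose_length is the distance from the TCP to the fingertips, in m); x points along the fingers, y is the direction in which the jaws open and shut, and the axes are right-handed (so a half turn about x gives the same grasp; the last joint's range is limited). The gripper opens to 85 mm and grips with 20 to 120 N. Pads are 22 mm wide; open, the fingers measure 114 mm over their backs; the gripper's body (76 mm by 85 mm) begins 54 mm behind the grasp point. The pads swing forward as they close: fully open they stand 13 mm farther back than shut.
Start: joints at [-1.221, 0.521, -0.036, 1.599, 0.021, 1.021, -0.113], TCP at [0.255, 0.571, 0.242] pointing down, gripper open.
Joint ranges: [-2.91, 2.91], [-0.3, 2.13], [-1.5, 1.42], [0.17, 2.43], [-1.26, 4.41], [0.16, 1.93], [-2.52, 2.52]. Speed limits (rad/s): [1.89, 1.89, 2.39, 2.39, 3.01, 3.01, 3.01].

INTERFACE

Orientations are given as [roll, pitch, yaw] about the fixed x, y, z axes, in that order (R = Rz(yaw) Ry(pitch) Rx(roll)).
In Python, from plant import get_state, get_image, finish_job, find_in, masks_of, nose_length gives the robot as it stands.
- The arm moves only by the tool carry_out, never from a script. Its argument "targets" is a list of rows, each an object with "delta_pos": the shift along the tool's x, y, z in m, a list of three; "spin": the turn about the tool's x in rad. In form: [{"delta_pos": [x, y, z], "spin": spin}, ...]. A call has 1 to 10 rows; each row shifts and turns the commanded pose from where the row before left it, along the tool's axes as they then stand; what a row does not reach is not made up. A row lasts 1/8 s, in which the tool goes at most 62.5 mm and 10.7 degrees, less where a joint would pass 70% of its speed; a pose out of reach is approached as far as the arm can. A call with a gripper value outside its range is refused whole. "fingers" is the closure, from 0 (fully open) to 1 (shut), set as the call begins (left out, the last holds). The fingers move at their own pace and stop on an object; "force" is the grip in N (left out, the last holds). Time passes only in rows, so rows that do not move let the fingers close. It gives the time, the measured TCP pose, the force and the opening at its end, in the units of the state.
- get_state(): the state, without advancing time (a new reading comes with each control period).
- get_image(name): name is "side" or "top"; returns a dict with "color" (400x640x3 uint8, blue, green, red), "range_z" (400x640 float32, m along the optical axis (not along the pixel's ray), 0 where there is no reading), "fovy" (degrees; the focal length in pixels is half the picture's height over the tangent of half this angle, whatever the lens; pixels are square), "cx", "cy" (the principal point, pixels), "eye" and "orientation" of the camera in the world. Camera axes: x right, y down, z forward; pixel columns grow to the right and rows downward; lengths in m; the calibration is good to about 2 mm. A picture is of the moment at which its call begins.
- finish_job(): hands the job in, once; it reports no verdict.
Trained networks look in the newest picture that a camera, given by its name, has taken for a name from the list of things; names that differ only in an ending like _2 or _b are one class to them, and where a whole thing is asked for, a point or a joint stands for the part that bears it (a point fixed in the world has none). Each returns a list of dicts, best first, with "p" (0 to 1); they miss things now and then, are a little off and sometimes report something else, mostly with a low value. They report only what shows in the picture. A call takes as long as a camera call. They do not tell look-alikes from the thing itself.
- find_in(camera, label): "at" ([row, column] in pixels, amid what is visible of it).
- masks_of(camera, label): "region" (400x640 bool, what is visible of it) and "at" ([row, column] in pixels, amid what is visible of it).
The state is a dict: "t": time; "joints": joint angles; "qvel": joint speeds; "joint_efforts": joint torques, N m; "position": TCP position; "tool_rot": TCP orientation; "ft_force": force on the tool from outside, world axes, zero at the start; "torque": the same for the moment, N m; "gripper_width": finger opening in m.
Only numpy, scipy, OpenCV 4.12 (cv2) and the standard library are available. Lean on these libraries where they do the work, as an engineer would, in place of code of your own. Each camera call takes 0.05 s, during which the arm holds its last target.

## Working session

There is one attempt and no reset: what is moved stays moved. The work goes in short steps, Python scripts to look and compute and a tool call to move; the robot and the scene stay as the last step left them, time stands still between calls to the robot, and variables do not carry over. Pictures are saved under pics/ and viewed, and the job is handed in when it is done.

Besides the shell and the picture viewer there is one more tool, called after "Emit:" as a command line: name --argument value ..., lists and objects as JSON in quotes. carry_out: Moves the arm, as the interface text tells. Its arguments: {"type":"object","properties":{"targets":{"type":"array"},"fingers":{"type":"number"},"force":{"type":"number"}},"required":["targets"]}

```bash
mkdir -p pics; ls
cat > h.py <<'E'
import numpy as np, cv2
from plant import *
def cam(n):
    im=get_image(n); return im
def pt(im,r,c,z=None):
    f=200/np.tan(np.radians(im["fovy"])/2)
    d=np.array([(c-im["cx"])/f,(r-im["cy"])/f,1.0])
    o=np.array(im["orientation"],float)
    if o.shape==(3,3): R=o
    else:
        from scipy.spatial.transform import Rotation as Ro
        R=Ro.from_euler('xyz',o).as_matrix()
    w=R@d; e=np.array(im["eye"])
    if z is None: return e+w*im["range_z"][int(r),int(c)]
    return e+w*(z-e[2])/w[2]
E
python3 - <<'E'
from h import *
print(get_state(), nose_length)
for n in("top","side"):
    im=cam(n); cv2.imwrite(f"pics/{n}0.png",im["color"]); print(n,im["fovy"],im["cx"],im["cy"],im["eye"],im["orientation"])
    for l in("lamp_carrier_mid","cell_carrier_mid","track"):
        for d in find_in(n,l)[:5]: print(l,d["p"],d["at"],pt(im,*d["at"]))
E
```

```text
pics
{'t': 0.0, 'joints': array([-1.2212011 ,  0.52200909, -0.03635909,  1.60001301,  0.02121845,
        1.02112652, -0.11278172]), 'qvel': array([ 0.00135339, -0.00040269,  0.00128529, -0.00064505, -0.00101007,
       -0.00064349, -0.00039247]), 'joint_efforts': array([-4.47265256e-04, -9.27101970e+01,  1.97945125e+00, -3.69914961e+01,
        1.76255463e-02,  8.29271274e-03, -6.41000588e-05]), 'position': array([0.25461739, 0.57041335, 0.24172666]), 'tool_rot': array([-1.49810048,  1.56962606, -1.91785019]), 'ft_force': array([-0.03671096,  0.50688737, -0.72604339]), 'torque': array([ 0.04833149, -0.02261644, -0.04896727]), 'gripper_width': 0.0856243569851088} 0.011
top 52.30635831247808 317.13964433733076 199.95874598439826 [ 0.2289498  -0.09211838  0.91139631] [-2.89433292 -0.00753899 -1.65014029]
lamp_carrier_mid 0.95 [182.4, 450.6] [ 0.46069835 -0.41103212  0.0558401 ]
lamp_carrier_mid 0.92 [192.5, 365.7] [ 0.44893862 -0.22054211  0.06853093]
lamp_carrier_mid 0.81 [244.5, 345.3] [ 0.34177744 -0.16671187  0.06153684]
lamp_carrier_mid 0.6 [258.2, 393.7] [ 0.30543888 -0.26441518  0.06138642]
cell_carrier_mid 0.78 [197.7, 183.8] [0.46786721 0.16813473 0.06718846]
track 0.66 [170.7, 277.8] [ 0.53034266 -0.03173851  0.01548083]
side 44.41067428299092 325.82697079673017 204.40776936804056 [-0.10587325 -0.66789702  0.59024256] [-2.16837178 -0.00649845 -0.76783534]
lamp_carrier_mid 0.94 [260.8, 301.3] [ 0.3067348  -0.18573384  0.04310984]
lamp_carrier_mid 0.93 [243.3, 378.2] [ 0.43004032 -0.25025278  0.05043312]
lamp_carrier_mid 0.84 [296.4, 475.2] [ 0.44872128 -0.43506367  0.0415149 ]
lamp_carrier_mid 0.66 [298.0, 337.4] [ 0.28701412 -0.29175287  0.04586727]
cell_carrier_mid 0.78 [159.1, 254.0] [0.45629313 0.14327818 0.05027215]
track 0.95 [187.8, 358.7] [ 0.59574554 -0.05287819  0.00301336]
```

View pics/top0.png

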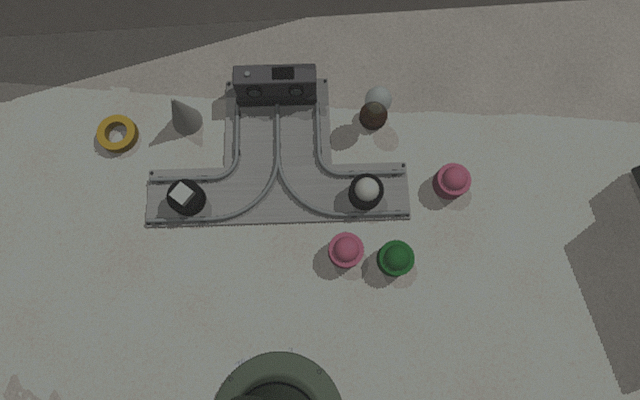

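View pics/side0.png

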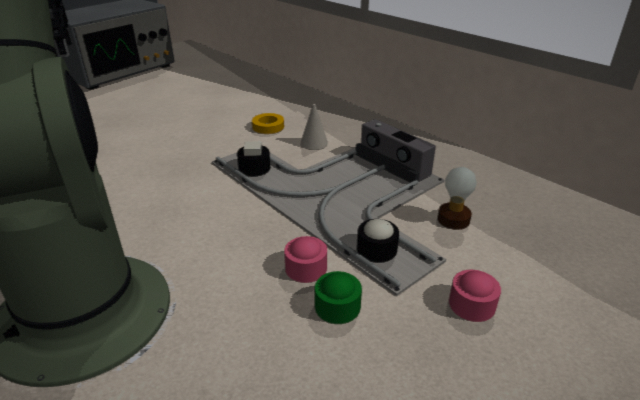

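Candidates in the top view: black drum with a white dome (192,366), pink domed drums (180,453) and (250,346), green domed drum (258,396), brown bulb lamp (110,375). By the description it is the black drum with the dome, in the right lane. I'll check it in a close crop.

Run:
```python
from h import *
im=cam("top"); c=im["color"]
a=c[55:235,140:420]; a=cv2.convertScaleAbs(a,alpha=1.8)
cv2.imwrite("pics/crop1.png",cv2.resize(a,None,fx=2.8,fy=2.8,interpolation=cv2.INTER_CUBIC))
s=cam("side")["color"]; s=cv2.convertScaleAbs(s[200:300,330:460],alpha=1.8)
cv2.imwrite("pics/crop2.png",cv2.resize(s,None,fx=5,fy=5))
for l in("lamp_carrier_mid","track"):
  for m in masks_of("top",l):
    r=m["region"].astype(np.uint8); print(l,m["p"],m["at"],r.sum())
    if l=="track": print(cv2.minAreaRect(np.argwhere(r)[:,::-1].astype(np.float32)))
# world height map stats
for rr,cc in((192,366),(205,372),(190,280),(200,335)): print(pt(im,rr,cc))
```

```text
lamp_carrier_mid 0.88 [259.4, 395.5] 1103
lamp_carrier_mid 0.81 [182.4, 449.3] 1087
lamp_carrier_mid 0.79 [248.1, 343.2] 1013
lamp_carrier_mid 0.63 [190.9, 366.7] 1033
track 0.73 [170.5, 275.6] 23009
((275.35443115234375, 143.09658813476562), (159.94358825683594, 264.88995361328125), 87.7688217163086)
[ 0.44969752 -0.22113152  0.06966577]
[ 0.42489686 -0.23415781  0.04901746]
[ 0.48637664 -0.03357004  0.00632456]
[ 0.4528629  -0.15783818  0.00645126]
```

View pics/crop1.png

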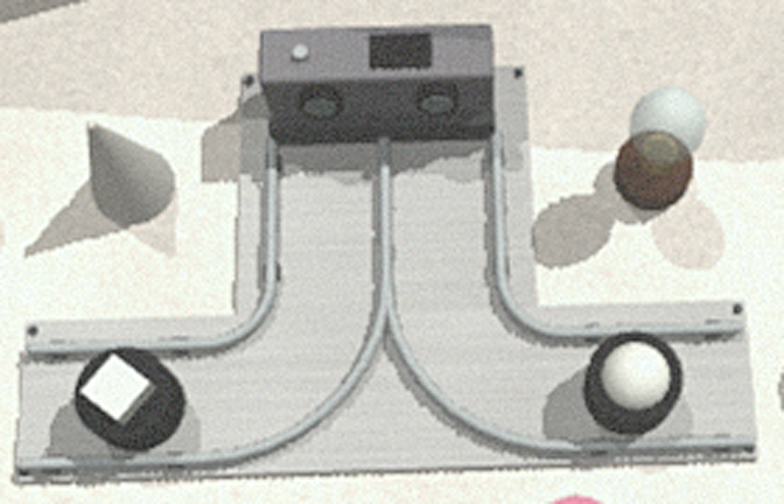

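View pics/crop2.png

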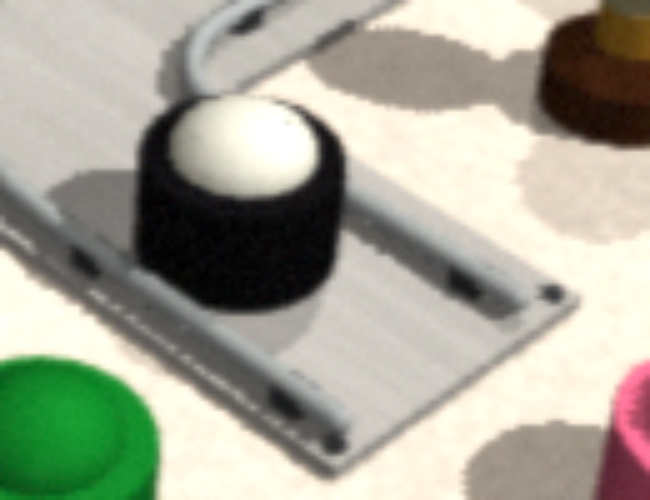

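Crop confirms it: black drum, white dome, right lane. Next I'll fit the track pose to the rail depth points.

```bash
cat > tr.py <<'E'
from h import *
from scipy.optimize import least_squares
from scipy.spatial import cKDTree
def model():
    P=[]
    for s in(1,-1):
        for o in(-.048,.048):
            y=np.arange(.148,.29,.002); P.append(np.c_[o+0*y,s*y])
            R=.1-o; a=np.arange(0,np.pi/2,.01); P.append(np.c_[.1-R*np.cos(a),s*(.148-R*np.sin(a))])
            x=np.arange(.1,.22,.002); P.append(np.c_[x,0*x+s*(.048+o)])
    return np.vstack(P)
def cloud(im):
    f=200/np.tan(np.radians(im["fovy"])/2)
    from scipy.spatial.transform import Rotation as Ro
    R=Ro.from_euler('xyz',im["orientation"]).as_matrix()
    v,u=np.mgrid[:400,:640]; z=im["range_z"]
    d=np.stack([(u-im["cx"])/f*z,(v-im["cy"])/f*z,z],-1)
    return d@R.T+im["eye"]
def w2t(p,X): 
    c,s=np.cos(p[2]),np.sin(p[2]); d=np.asarray(X)[...,:2]-p[:2]
    return np.stack([c*d[...,0]+s*d[...,1],-s*d[...,0]+c*d[...,1]],-1)
def t2w(p,X):
    c,s=np.cos(p[2]),np.sin(p[2]); X=np.asarray(X); return np.stack([p[0]+c*X[...,0]-s*X[...,1],p[1]+s*X[...,0]+c*X[...,1]],-1)
E
python3 - <<'E'
from tr import *
M=cKDTree(model())
for n in("top","side"):
    im=cam(n); C=cloud(im)
    q=C[(im["range_z"]>0)&(C[...,2]>.0145)&(C[...,2]<.022)]
    # initial
    p=np.array([.43,-.025,0.0])
    p[2]=0.04 if n=="top" else p[2]
    best=None
    for th in(-.3,-.2,-.1,0,.1,.2):
      for x0 in (.41,.44,.47):
        p=np.array([x0,-.025,th])
        for tol in(.04,.02,.012):
            for _ in range(5):
                D=M.query(w2t(p,q))[0]; k=q[D<tol]
                p=least_squares(lambda p:M.query(w2t(p,k))[0],p,loss="soft_l1",f_scale=.004,diff_step=1e-4).x
        n_=(M.query(w2t(p,q))[0]<.008).sum()
        if best is None or n_>best[0]: best=(n_,p)
    print(n,best,len(q)); p=best[1]
    # drum tops
    for nm,l in(("lamp",(-.19)),("cell",.19)):
        T=w2t(p,C); m=(C[...,2]>.045)&(C[...,2]<.056)&(abs(T[...,0])<.06)&(abs(T[...,1]-l)<.09)
        pts=C[m]; (cx,cy),r=cv2.minEnclosingCircle(pts[:,:2].astype(np.float32))
        hi=C[(C[...,2]>.06)&(C[...,2]<.075)&(abs(T[...,0])<.06)&(abs(T[...,1]-l)<.09)]
        h=hi[:,:2].mean(0); print(nm,len(pts),(cx,cy),r,w2t(p,[cx,cy]),"top",h,w2t(p,h),hi[:,2].max())
    if n=="top":
        a=cv2.convertScaleAbs(im["color"],alpha=1.6)
        from scipy.spatial.transform import Rotation as Ro
        R=Ro.from_euler('xyz',im["orientation"]).as_matrix(); f=200/np.tan(np.radians(im["fovy"])/2)
        W=t2w(p,model()); W=np.c_[W,0*W[:,0]+.019]; d=(W-im["eye"])@R
        for u,v in zip(d[:,0]/d[:,2]*f+im["cx"],d[:,1]/d[:,2]*f+im["cy"]): a[int(round(v)),int(round(u))]=(0,0,255)
        cv2.imwrite("pics/fit1.png",cv2.resize(a[55:235,140:420],None,fx=2.8,fy=2.8,interpolation=cv2.INTER_NEAREST))
        np.save("p.npy",p)
s=get_state(); print(s["position"])
E
```

```text
top (np.int64(2699), array([ 0.4716303 , -0.02943171, -0.04515214])) 4176
lamp 476 (0.46151942014694214, -0.22613775730133057) 0.03799501433968544 [-0.00122189 -0.19696194] top [ 0.4605758 -0.2255148] [-0.00219267 -0.19638221] 0.0716832466057884
cell 592 (0.47956472635269165, 0.17327657341957092) 0.03807956725358963 [-0.00122326  0.20285982] top [0.47861865 0.17212527] [-0.0021164   0.20166698] 0.07391654859612018
side (np.int64(1618), array([ 0.46732922, -0.02877347, -0.04421072])) 5341
lamp 519 (0.4588402509689331, -0.22537939250469208) 0.03976667672395706 [ 0.00020858 -0.19678899] top [ 0.45423442 -0.22815003] [-0.0042703  -0.19976048] 0.06797632188619995
cell 301 (0.4765165448188782, 0.17343340814113617) 0.04005322605371475 [0.00024154 0.20241534] top [0.47319692 0.17134142] [-0.00298238  0.20017869] 0.07059798200153578
[0.25478015 0.57071131 0.24229339]
```

View pics/fit1.png

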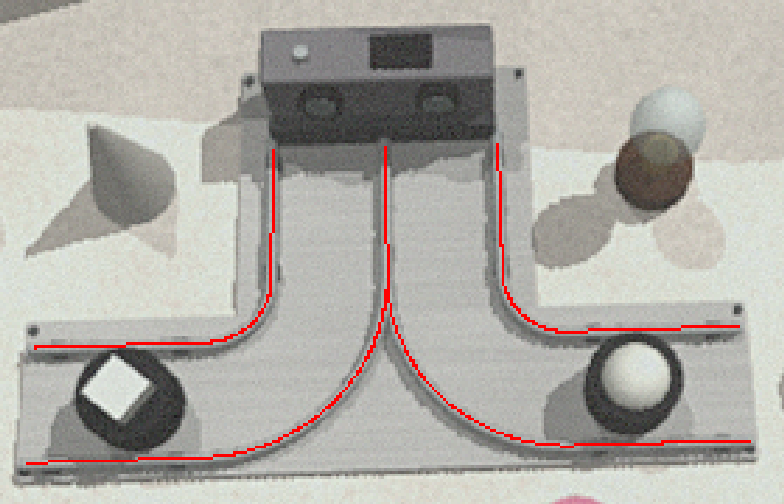

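```bash
cat > tl.py <<'E'
from tr import *
from scipy.spatial.transform import Rotation as Ro
p=np.array([.4700,-.029,-.0448])
def show(targets=(),s=None):
    s=s or get_state(); R=Ro.from_euler('xyz',s["tool_rot"]).as_matrix()
    P=s["position"]; print("t",s["t"],"pos",P,"w",s["gripper_width"],"F",s["ft_force"]); print("track xy",w2t(p,P[:2]),"q",s["joints"].round(2))
    print("R\n",R.round(4)); 
    yaw=lambda v:np.degrees(np.arctan2(v[1],v[0]))
    print("tool y,z heading in track deg",yaw(R[:,1])-np.degrees(p[2]),yaw(R[:,2])-np.degrees(p[2]))
    for g in targets:
        w=np.r_[t2w(p,g[:2]),g[2]]; print(g,w,"delta tool",R.T@(w-P))
E
python3 - <<'E'
from tl import *
show([(0,-.28,.242),(0,-.28,.1),(0,-.28,.037)])
im=cam("top");C=cloud(im);T=w2t(p,C)
for nm,(x0,x1,y0,y1) in dict(det=(.2,.35,-.12,.12),bulb=(.03,.25,-.27,-.13)).items():
    m=(T[...,0]>x0)&(T[...,0]<x1)&(T[...,1]>y0)&(T[...,1]<y1)&(C[...,2]>.04)
    print(nm,C[m][:,2].max(),T[m].min(0),T[m].max(0))
E
```

```text
t 0.7 pos [0.25478015 0.57071131 0.24229339] w 0.08567287402031948 F [ 0.20070966  0.01676024 -0.42909975]
track xy [-0.24186199  0.58947097] q [-1.22  0.52 -0.04  1.6   0.02  1.02 -0.11]
R
 [[ 0.      0.4077  0.9131]
 [-0.      0.9131 -0.4077]
 [-1.      0.      0.    ]]
tool y,z heading in track deg 68.50818701995793 -21.491812982638965
(0, -0.28, 0.242) [ 0.4574602  -0.30871906  0.242     ] delta tool [ 3.07351631e-04 -7.20406031e-01  5.43591875e-01]
(0, -0.28, 0.1) [ 0.4574602  -0.30871906  0.1       ] delta tool [ 0.14230735 -0.72040626  0.54358792]
(0, -0.28, 0.037) [ 0.4574602  -0.30871906  0.037     ] delta tool [ 0.20530735 -0.72040636  0.54358617]
det 0.09375375406410369 [ 0.22978926 -0.09494884] [0.29553697 0.09418035]
bulb 0.12398825883888864 [ 0.03022485 -0.25747826] [ 0.21908361 -0.17576639]
```

Emit:
carry_out --targets '[{"delta_pos":[0,0,0],"spin":0.15},{"delta_pos":[0,0,0],"spin":0.15},{"delta_pos":[0,0,0],"spin":0.15},{"delta_pos":[0,0,0],"spin":0.15},{"delta_pos":[0,0,0],"spin":0.15},{"delta_pos":[0,0,0],"spin":0.15},{"delta_pos":[0,0,0],"spin":0.15},{"delta_pos":[0,0,0],"spin":0.15}]' --fingers 1 --force 60

```text
t: 1.75
position: [0.2547, 0.5707, 0.2423]
tool_rot: [-2.577, 1.571, 2.082]
ft_force: [0.8, -0.1, 0.3]
gripper_width: -0.0002
```

```bash
python3 -c "
from tl import *
show([(0,-.28,.242)])"
```

```text
t 1.75 pos [0.25469739 0.57074467 0.24231977] w -0.00019189260736781504 F [ 0.80362235 -0.12769804  0.27319074]
track xy [-0.24194616  0.58950058] q [-1.42  0.54  0.26  1.61 -0.15  1.02 -1.17]
R
 [[-0.000e+00  9.985e-01 -5.390e-02]
 [ 1.000e-04 -5.390e-02 -9.985e-01]
 [-1.000e+00 -0.000e+00 -1.000e-04]]
tool y,z heading in track deg -0.522188494056623 -90.5221887040225
(0, -0.28, 0.242) [ 0.4574602  -0.30871906  0.242     ] delta tool [2.41768756e-04 2.49860569e-01 8.67259446e-01]
```

Emit:
carry_out --targets '[{"delta_pos":[0,0.025,0.05],"spin":0},{"delta_pos":[0,0.025,0.05],"spin":0},{"delta_pos":[0,0.025,0.05],"spin":0},{"delta_pos":[0,0.025,0.05],"spin":0},{"delta_pos":[0,0.025,0.05],"spin":0},{"delta_pos":[0,0.025,0.05],"spin":0},{"delta_pos":[0,0.025,0.05],"spin":0},{"delta_pos":[0,0.025,0.05],"spin":0},{"delta_pos":[0,0.025,0.05],"spin":0},{"delta_pos":[0,0.025,0.05],"spin":0}]'

```text
t: 3.0
position: [0.4805, 0.0575, 0.2426]
tool_rot: [2.212, 1.57, 0.593]
ft_force: [1.4, 0.6, 0.0]
gripper_width: 0.0001
```

```bash
python3 -c "
from tl import *
show([(0,-.28,.242)])"
```

```text
t 3.0 pos [0.48053623 0.05745042 0.24259292] w 0.00013051375899226245 F [1.40285838 0.56334157 0.01799823]
track xy [0.00665398 0.08683554] q [-0.58  0.32  0.43  1.98 -0.17  0.88 -0.11]
R
 [[ 7.000e-04  9.988e-01 -4.870e-02]
 [ 4.000e-04 -4.870e-02 -9.988e-01]
 [-1.000e+00  6.000e-04 -5.000e-04]]
tool y,z heading in track deg -0.2252349754458698 -90.22521786403944
(0, -0.28, 0.242) [ 0.4574602  -0.30871906  0.242     ] delta tool [ 0.00041638 -0.00521224  0.3668591 ]
```

Emit:
carry_out --targets '[{"delta_pos":[0,-0.001,0.046],"spin":0},{"delta_pos":[0,-0.001,0.046],"spin":0},{"delta_pos":[0,-0.001,0.046],"spin":0},{"delta_pos":[0,0,0.046],"spin":0},{"delta_pos":[0,0,0.046],"spin":0},{"delta_pos":[0,0,0.046],"spin":0},{"delta_pos":[0,0,0.046],"spin":0},{"delta_pos":[0,0,0.046],"spin":0},{"delta_pos":[0,0,0],"spin":0}]'

```text
t: 4.12
position: [0.4578, -0.3117, 0.2423]
tool_rot: [-0.123, 1.569, -1.747]
ft_force: [-0.7, 1.2, 0.1]
gripper_width: -0.0002
```

```bash
python3 -c "
from tl import *
show([(0,-.28,.037)])"
```

```text
t 4.125 pos [ 0.45778104 -0.3116694   0.24231958] w -0.00022841798932286944 F [-0.71573698  1.15988336  0.07496726]
track xy [ 0.00045265 -0.28293301] q [ 0.12  0.45  0.51  1.81 -0.26  0.95  0.69]
R
 [[-3.000e-04  9.986e-01 -5.350e-02]
 [-1.500e-03 -5.350e-02 -9.986e-01]
 [-1.000e+00 -2.000e-04  1.500e-03]]
tool y,z heading in track deg -0.5011234731236782 -90.50110739394886
(0, -0.28, 0.037) [ 0.4574602  -0.30871906  0.037     ] delta tool [ 0.20531502 -0.00044006 -0.0032384 ]
```

Emit:
carry_out --targets '[{"delta_pos":[0.035,0,0],"spin":0},{"delta_pos":[0.035,0,0],"spin":0},{"delta_pos":[0.035,0,0],"spin":0},{"delta_pos":[0.035,0,0],"spin":0},{"delta_pos":[0.03,0,0],"spin":0},{"delta_pos":[0.02,0,0],"spin":0},{"delta_pos":[0.01,0,0],"spin":0},{"delta_pos":[0.005,0,0],"spin":0},{"delta_pos":[0,0,0],"spin":0}]'

```text
t: 5.25
position: [0.4591, -0.3083, 0.0376]
tool_rot: [1.281, 1.57, -0.339]
ft_force: [0.2, 0.9, -0.7]
gripper_width: -0.0001
```

```bash
python3 -c "
from tl import *
show([(0,-.25,.036)])
a=cv2.convertScaleAbs(cam('side')['color'][120:340,250:560],alpha=1.6); cv2.imwrite('pics/s1.png',cv2.resize(a,None,fx=2.5,fy=2.5))"
```

```text
t 5.25 pos [ 0.45912849 -0.30830343  0.0376335 ] w -0.00011356904539308729 F [ 0.21283935  0.94651122 -0.67536088]
track xy [ 0.001648   -0.27951007] q [ 0.26  0.75  0.32  1.94 -0.44  0.53  0.84]
R
 [[ 4.000e-04  9.988e-01 -4.890e-02]
 [-1.000e-04 -4.890e-02 -9.988e-01]
 [-1.000e+00  4.000e-04  1.000e-04]]
tool y,z heading in track deg -0.23623649792460677 -90.23623901888827
(0, -0.25, 0.036) [ 0.45880375 -0.27874916  0.036     ] delta tool [ 0.00162944 -0.00177029 -0.02950321]
```

View pics/s1.png

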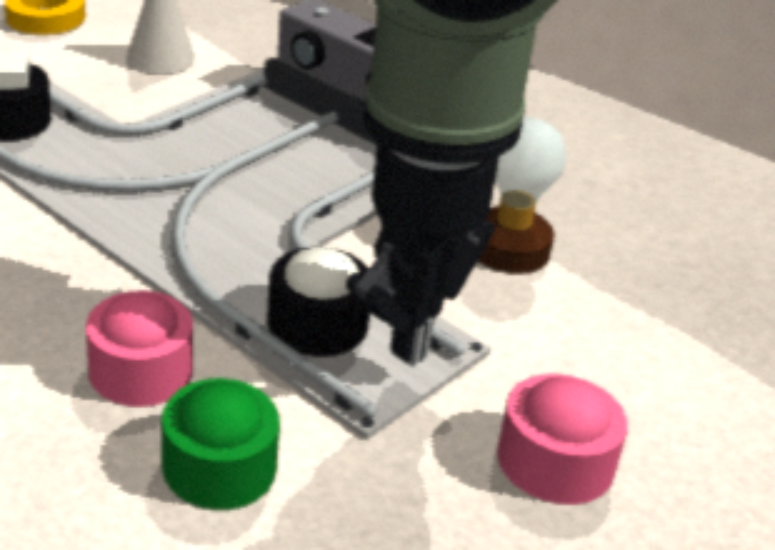

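Emit:
carry_out --targets '[{"delta_pos":[0.001,-0.001,-0.01],"spin":0},{"delta_pos":[0,0,-0.01],"spin":0},{"delta_pos":[0,0,-0.008],"spin":0},{"delta_pos":[0,0,-0.008],"spin":0},{"delta_pos":[0,0,-0.008],"spin":0},{"delta_pos":[0,0,-0.01],"spin":0},{"delta_pos":[0,0,-0.01],"spin":0},{"delta_pos":[0,0,-0.01],"spin":0},{"delta_pos":[0,0,-0.01],"spin":0},{"delta_pos":[0,0,-0.006],"spin":0}]'

```text
t: 6.55
position: [0.4624, -0.2176, 0.0363]
tool_rot: [-2.565, 1.571, 2.099]
ft_force: [-0.2, -1.3, -0.3]
gripper_width: -0.0002
```

```bash
python3 -c "
from tl import *
show([(0,-.148,.036)])
a=cv2.convertScaleAbs(cam('side')['color'][120:340,250:560],alpha=1.6); cv2.imwrite('pics/s2.png',cv2.resize(a,None,fx=2.5,fy=2.5))"
```

```text
t 6.55 pos [ 0.4623731  -0.21761278  0.03628437] w -0.00019250420554115584 F [-0.24835909 -1.25812376 -0.27378913]
track xy [ 0.00082778 -0.18876511] q [ 0.09  0.71  0.32  2.05 -0.48  0.46  0.73]
R
 [[-1.000e-04  9.988e-01 -4.860e-02]
 [ 2.000e-04 -4.860e-02 -9.988e-01]
 [-1.000e+00 -1.000e-04 -2.000e-04]]
tool y,z heading in track deg -0.2171025793702217 -90.21710378346043
(0, -0.148, 0.036) [ 0.46337182 -0.1768515   0.036     ] delta tool [ 0.00029181 -0.0009822  -0.04076163]
```

View pics/s2.png

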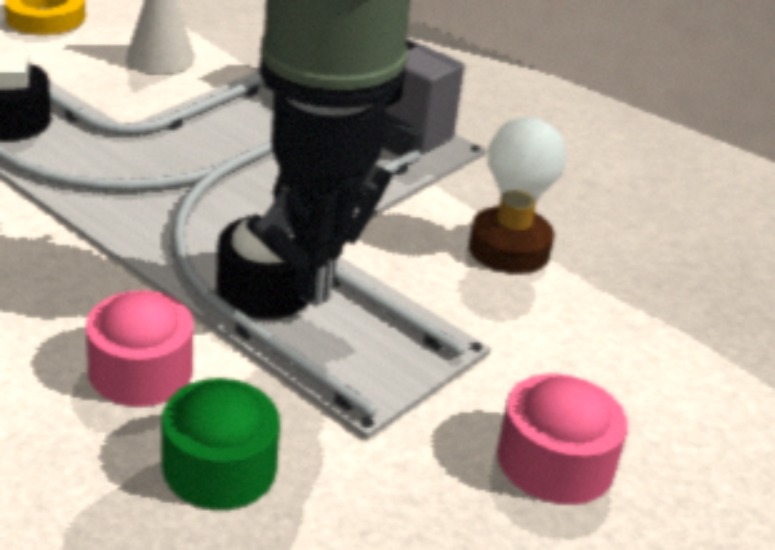

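```bash
cat > rows.py <<'E'
from tl import *
def path(s): # s from y=-.148 straight: s<0 before bend
    if s<0: return np.array([0,-.148+s])
    L=.05*np.pi
    if s<L: a=s/.1; return np.array([.1-.1*np.cos(a),-.148+.1*np.sin(a)])
    return np.array([.1+s-L,-.048])
def ahead(s):
    lo=s
    while np.linalg.norm(path(lo)-path(s))<.05: lo+=.0005
    return path(lo)
def rows(ds,N,s_end):
    s0=get_state(); R=Ro.from_euler('xyz',s0["tool_rot"]).as_matrix(); P=w2t(p,s0["position"][:2])
    h=np.arctan2(-R[1,2],-R[0,2])-p[2]
    ss=np.arange(-.2,.3,.0005); s=ss[np.argmin([np.linalg.norm(path(x)-P) for x in ss])]
    print("s",s,"P",P,"h",np.degrees(h),"z",s0["position"][2],"F",s0["ft_force"])
    for i in range(N):
        s=min(s+ds,s_end); Q=path(s); d=ahead(s)-Q; hn=np.arctan2(d[1],d[0])
        v=Q-P; fz=-(v@[np.cos(h),np.sin(h)]); 
        # tool y: with x down, z=-fwd ; y = z x x
        yv=np.array([np.cos(h-np.pi/2),np.sin(h-np.pi/2)]); 
        sp=np.clip(h-hn,-.18,.18)
        print(i,"y %.4f z %.4f spin %.3f"%(v@yv,fz,sp),Q.round(3)); P=Q; h-=sp
E
python3 -c "
from rows import *
rows(.01,10,.198)"
```

```text
s -0.03999999999999987 P [ 0.00084491 -0.18812021] h 89.81477911994655 z 0.03620573150210699 F [ 0.48588373  1.74472901 -0.59933355]
0 y -0.0009 z -0.0101 spin 0.038 [ 0.    -0.178]
1 y -0.0004 z -0.0100 spin 0.050 [ 0.    -0.168]
2 y -0.0009 z -0.0100 spin 0.070 [ 0.    -0.158]
3 y -0.0016 z -0.0099 spin 0.093 [ 0.    -0.148]
4 y -0.0020 z -0.0098 spin 0.100 [ 0.    -0.138]
5 y -0.0020 z -0.0098 spin 0.100 [ 0.002 -0.128]
6 y -0.0020 z -0.0098 spin 0.100 [ 0.004 -0.118]
7 y -0.0020 z -0.0098 spin 0.100 [ 0.008 -0.109]
8 y -0.0020 z -0.0098 spin 0.100 [ 0.012 -0.1  ]
9 y -0.0020 z -0.0098 spin 0.100 [ 0.017 -0.092]
```

Emit:
carry_out --targets '[{"delta_pos":[0,-0.001,-0.01],"spin":0.04},{"delta_pos":[0,-0.0005,-0.01],"spin":0.05},{"delta_pos":[0,-0.001,-0.01],"spin":0.07},{"delta_pos":[0,-0.0015,-0.01],"spin":0.09},{"delta_pos":[0,-0.002,-0.01],"spin":0.1},{"delta_pos":[0,-0.002,-0.01],"spin":0.1}]'

```text
t: 7.35
position: [0.4663, -0.1581, 0.0363]
tool_rot: [0.694, 1.57, -1.379]
ft_force: [-0.2, -2.5, -0.1]
gripper_width: 0.0005
```

```bash
python3 -c "
from rows import *
rows(.01,10,.198)
for n in ('side','top'):
  c=cam(n)['color']; c=c[120:340,250:560] if n=='side' else c[60:240,140:420]
  cv2.imwrite('pics/%s3.png'%n,cv2.resize(cv2.convertScaleAbs(c,alpha=1.6),None,fx=2.5,fy=2.5))"
```

```text
s 0.019000000000000183 P [ 0.00204876 -0.12913376] h 63.75691810846767 z 0.03630229300657947 F [-0.24340648 -2.46720605 -0.05353705]
0 y -0.0024 z -0.0097 spin 0.087 [ 0.004 -0.119]
1 y -0.0020 z -0.0098 spin 0.100 [ 0.008 -0.11 ]
2 y -0.0020 z -0.0098 spin 0.100 [ 0.012 -0.101]
3 y -0.0020 z -0.0098 spin 0.100 [ 0.017 -0.092]
4 y -0.0020 z -0.0098 spin 0.100 [ 0.023 -0.084]
5 y -0.0020 z -0.0098 spin 0.100 [ 0.03  -0.077]
6 y -0.0020 z -0.0098 spin 0.100 [ 0.037 -0.07 ]
7 y -0.0020 z -0.0098 spin 0.100 [ 0.045 -0.064]
8 y -0.0020 z -0.0098 spin 0.099 [ 0.054 -0.059]
9 y -0.0020 z -0.0098 spin 0.083 [ 0.063 -0.055]
```

View pics/side3.png

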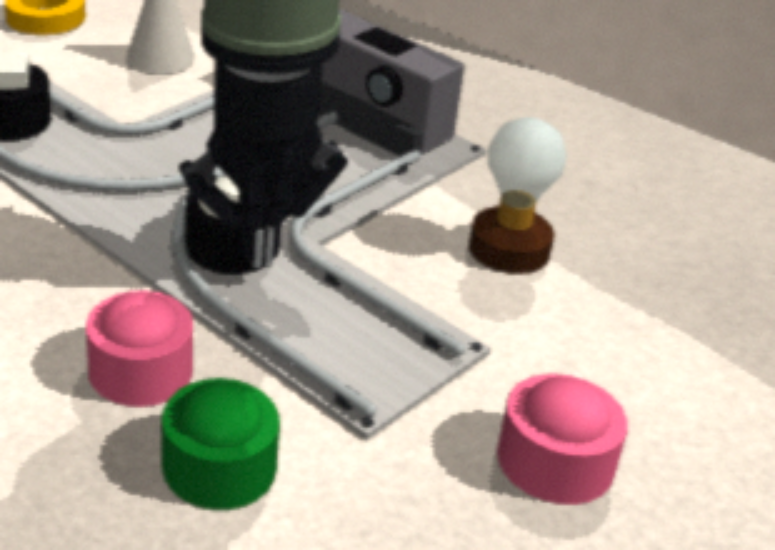

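View pics/top3.png

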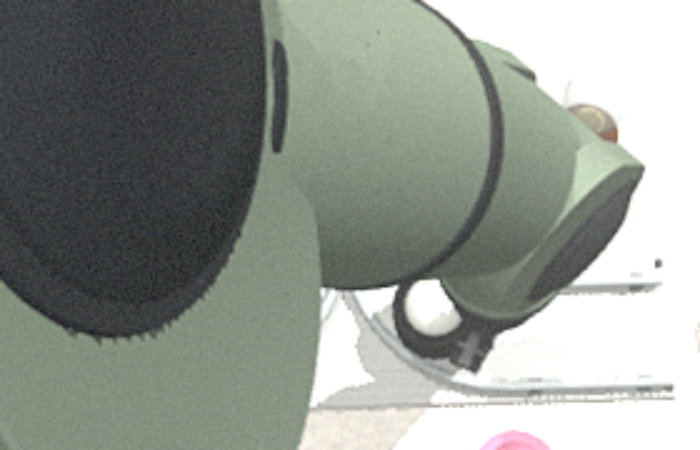

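The drum lies flat against the outer rail in the bend, and the pusher is behind it. Next rows take it further round.

Emit:
carry_out --targets '[{"delta_pos":[0,-0.002,-0.01],"spin":0.09},{"delta_pos":[0,-0.002,-0.01],"spin":0.1},{"delta_pos":[0,-0.002,-0.01],"spin":0.1},{"delta_pos":[0,-0.002,-0.01],"spin":0.1},{"delta_pos":[0,-0.002,-0.01],"spin":0.1},{"delta_pos":[0,-0.002,-0.01],"spin":0.1}]'

```text
t: 8.2
position: [0.4972, -0.1069, 0.0362]
tool_rot: [0.017, 1.57, -2.644]
ft_force: [-1.7, -2.9, -0.2]
gripper_width: -0.0003
```

```bash
python3 -c "
from rows import *
rows(.01,10,.198)
print(get_state()['joints'].round(2))
for n in ('side',):
  c=cam(n)['color']; c=c[120:340,250:560] if n=='side' else c[60:240,140:420]
  cv2.imwrite('pics/%s4.png'%n,cv2.resize(cv2.convertScaleAbs(c,alpha=1.6),None,fx=2.5,fy=2.5))"
```

```text
s 0.08000000000000024 P [ 0.03066158 -0.07664226] h 30.103625021179536 z 0.036236667910899925 F [-1.66922112 -2.90281997 -0.21892204]
0 y -0.0024 z -0.0097 spin 0.110 [ 0.038 -0.07 ]
1 y -0.0020 z -0.0098 spin 0.100 [ 0.046 -0.064]
2 y -0.0020 z -0.0098 spin 0.099 [ 0.055 -0.059]
3 y -0.0020 z -0.0098 spin 0.081 [ 0.064 -0.055]
4 y -0.0018 z -0.0098 spin 0.064 [ 0.073 -0.052]
5 y -0.0015 z -0.0099 spin 0.044 [ 0.083 -0.049]
6 y -0.0009 z -0.0100 spin 0.024 [ 0.093 -0.048]
7 y -0.0002 z -0.0100 spin 0.005 [ 0.103 -0.048]
8 y 0.0000 z -0.0100 spin 0.000 [ 0.113 -0.048]
9 y 0.0000 z -0.0100 spin 0.000 [ 0.123 -0.048]
[-0.33  0.79  0.61  2.06 -0.86  0.56 -0.19]
```

View pics/side4.png

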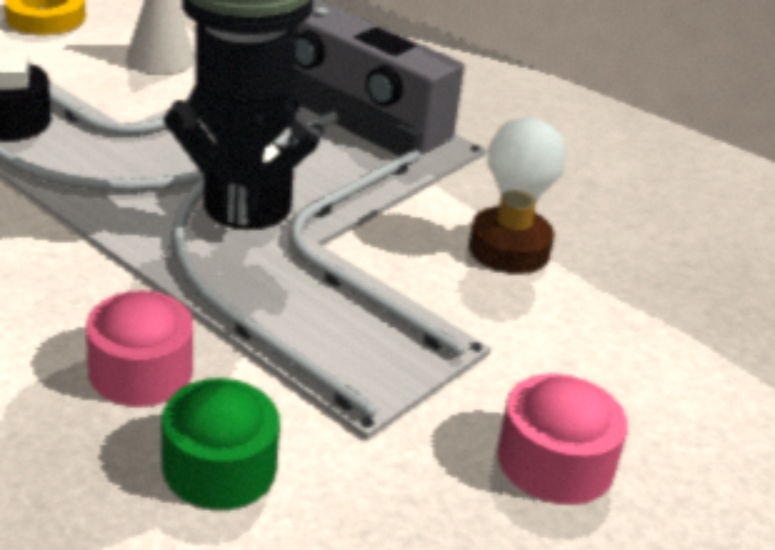

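Emit:
carry_out --targets '[{"delta_pos":[0,-0.002,-0.01],"spin":0.11},{"delta_pos":[0,-0.002,-0.01],"spin":0.1},{"delta_pos":[0,-0.002,-0.01],"spin":0.1},{"delta_pos":[0,-0.002,-0.01],"spin":0.08},{"delta_pos":[0,-0.002,-0.01],"spin":0.06},{"delta_pos":[0,-0.0015,-0.01],"spin":0.045},{"delta_pos":[0,-0.001,-0.01],"spin":0.025},{"delta_pos":[0,0,-0.007],"spin":0}]'

```text
t: 9.25
position: [0.5696, -0.0811, 0.0362]
tool_rot: [-0.066, 1.57, 3.039]
ft_force: [-1.2, 0.0, -0.4]
gripper_width: 0.0001
```

```bash
python3 -c "
from rows import *
rows(.005,10,.198)
print(get_state()['joints'].round(2))
for n in ('side','top'):
  c=cam(n)['color']; c=c[120:340,250:560] if n=='side' else c[60:240,140:420]
  cv2.imwrite('pics/%s5.png'%n,cv2.resize(cv2.convertScaleAbs(c,alpha=1.6),None,fx=2.5,fy=2.5))"
```

```text
s 0.1590000000000003 P [ 0.10182328 -0.04762065] h 0.47487309915668874 z 0.036152375214506045 F [-1.22651333  0.0287214  -0.42151552]
0 y 0.0004 z -0.0051 spin 0.008 [ 0.107 -0.048]
1 y 0.0000 z -0.0050 spin 0.000 [ 0.112 -0.048]
2 y 0.0000 z -0.0050 spin 0.000 [ 0.117 -0.048]
3 y 0.0000 z -0.0050 spin 0.000 [ 0.122 -0.048]
4 y 0.0000 z -0.0050 spin 0.000 [ 0.127 -0.048]
5 y 0.0000 z -0.0050 spin 0.000 [ 0.132 -0.048]
6 y 0.0000 z -0.0050 spin 0.000 [ 0.137 -0.048]
7 y 0.0000 z -0.0040 spin 0.000 [ 0.141 -0.048]
8 y 0.0000 z -0.0000 spin 0.000 [ 0.141 -0.048]
9 y 0.0000 z -0.0000 spin 0.000 [ 0.141 -0.048]
[-0.46  0.92  0.77  1.89 -0.95  0.75 -0.74]
```

View pics/side5.png

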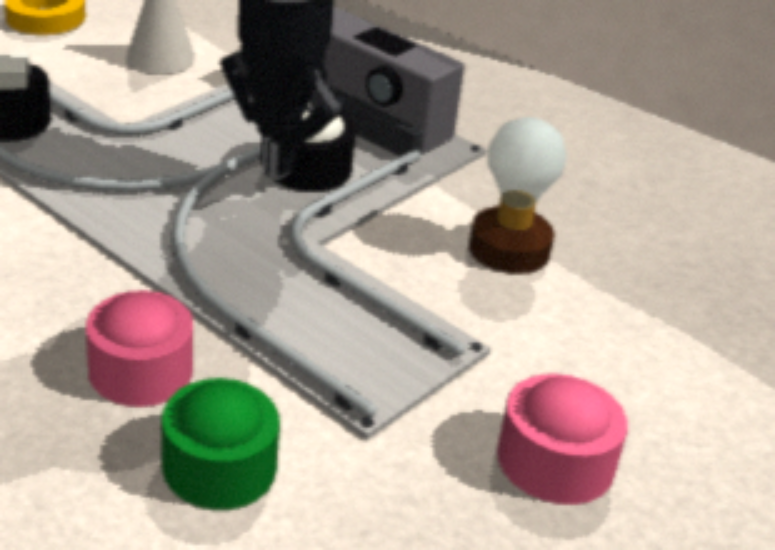

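Emit:
carry_out --targets '[{"delta_pos":[0,0,-0.006],"spin":0},{"delta_pos":[0,0,-0.006],"spin":0},{"delta_pos":[0,0,-0.006],"spin":0},{"delta_pos":[0,0,-0.005],"spin":0},{"delta_pos":[0,0,-0.004],"spin":0},{"delta_pos":[0,0,-0.003],"spin":0},{"delta_pos":[0,0,-0.002],"spin":0}]'

```text
t: 10.22
position: [0.6014, -0.0822, 0.0363]
tool_rot: [0.27, 1.571, -2.91]
ft_force: [-1.2, -0.4, 1.7]
gripper_width: -0.0001
```

Emit:
carry_out --targets '[{"delta_pos":[0,0,-0.0015],"spin":0},{"delta_pos":[0,0,-0.0015],"spin":0}]'

```text
t: 10.48
position: [0.6043, -0.0823, 0.0363]
tool_rot: [0.744, 1.571, -2.436]
ft_force: [-1.3, -0.0, 1.3]
gripper_width: 0.0001
```

```bash
python3 -c "
from rows import *
rows(.002,3,.198)
c=cam('side')['color'][120:240,290:440]
cv2.imwrite('pics/s6.png',cv2.resize(cv2.convertScaleAbs(c,alpha=1.8),None,fx=5,fy=5,interpolation=cv2.INTER_CUBIC))"
```

```text
s 0.19350000000000034 P [ 0.13659143 -0.04722837] h 0.37377904121771055 z 0.03631951518461314 F [-1.33545825 -0.0229825   1.2759177 ]
0 y 0.0008 z -0.0018 spin 0.007 [ 0.138 -0.048]
1 y 0.0000 z -0.0020 spin 0.000 [ 0.14  -0.048]
2 y 0.0000 z -0.0005 spin 0.000 [ 0.141 -0.048]
```

View pics/s6.png

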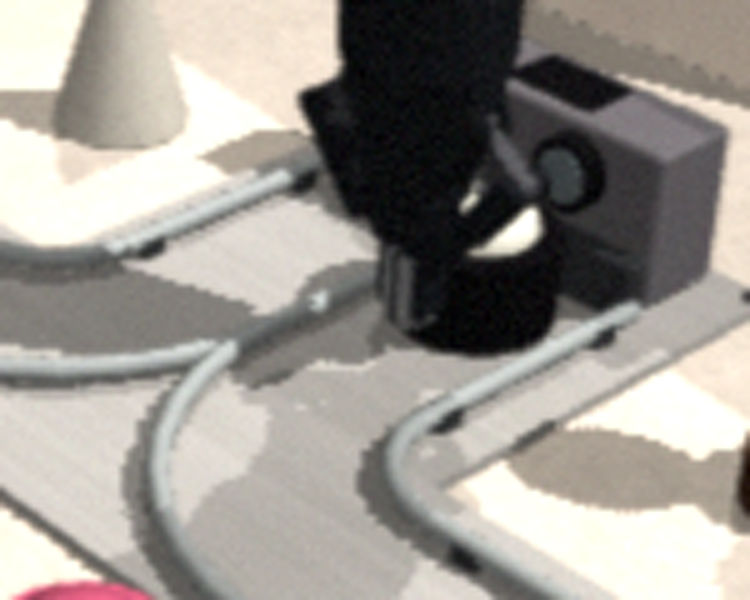

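Close to the stop, with no contact force yet. Small steps from here, watching the force.

Emit:
carry_out --targets '[{"delta_pos":[0,0,-0.0015],"spin":0},{"delta_pos":[0,0,-0.0015],"spin":0}]'

```text
t: 10.78
position: [0.6074, -0.0824, 0.0363]
tool_rot: [2.751, 1.571, -0.429]
ft_force: [-1.9, -1.0, 0.8]
gripper_width: -0.0003
```

Emit:
carry_out --targets '[{"delta_pos":[0,0,-0.001],"spin":0},{"delta_pos":[0,0,0],"spin":0}]'

```text
t: 11.02
position: [0.6085, -0.0825, 0.0363]
tool_rot: [2.688, 1.57, -0.492]
ft_force: [0.4, -0.3, -0.1]
gripper_width: 0.0
```

Emit:
carry_out --targets '[{"delta_pos":[0,0,-0.001],"spin":0},{"delta_pos":[0,0,0],"spin":0}]'

```text
t: 11.28
position: [0.609, -0.0824, 0.0362]
tool_rot: [-0.201, 1.57, 2.902]
ft_force: [-4.2, 0.4, 2.2]
gripper_width: 0.0001
```

Emit:
carry_out --targets '[{"delta_pos":[0,0,-0.001],"spin":0},{"delta_pos":[0,0,0],"spin":0}]'

```text
t: 11.52
position: [0.6091, -0.0824, 0.0361]
tool_rot: [-0.239, 1.568, 2.864]
ft_force: [-11.9, 1.3, 5.2]
gripper_width: 0.0005
```

Emit:
carry_out --targets '[{"delta_pos":[0,0,-0.001],"spin":0},{"delta_pos":[0,0,0],"spin":0}]'

```text
t: 11.78
position: [0.6092, -0.0824, 0.0359]
tool_rot: [-0.223, 1.566, 2.879]
ft_force: [-17.5, 2.3, 7.7]
gripper_width: 0.0002
```

The force rises steeply with no more travel, so the drum is at the stop. I'll back straight off, then lift.

Emit:
carry_out --targets '[{"delta_pos":[0,0,0.002],"spin":0},{"delta_pos":[0,0,0.004],"spin":0},{"delta_pos":[0,0,0.01],"spin":0},{"delta_pos":[0,0,0.02],"spin":0},{"delta_pos":[0,0,0.03],"spin":0},{"delta_pos":[-0.03,0,0.02],"spin":0},{"delta_pos":[-0.04,0,0.02],"spin":0},{"delta_pos":[-0.05,0,0.02],"spin":0},{"delta_pos":[-0.05,0,0.01],"spin":0},{"delta_pos":[-0.04,0,0],"spin":0}]'

```text
t: 13.02
position: [0.4744, -0.0774, 0.2479]
tool_rot: [-2.023, 1.569, 1.079]
ft_force: [0.5, 0.3, 0.1]
gripper_width: -0.0001
```

```bash
python3 -c "
from tl import *
show()
for n in ('side','top'):
  im=cam(n); c=im['color']
  C=cloud(im);T=w2t(p,C)
  for nm,(x,y) in dict(lamp=(.19,-.048),cell=(0,.2025)).items():
    m=(C[...,2]>.045)&(C[...,2]<.056)&(abs(T[...,0]-x)<.05)&(abs(T[...,1]-y)<.05)&(T[...,0]<.2295)
    if m.sum()>20: (a,b),r=cv2.minEnclosingCircle(T[m].astype(np.float32)); print(n,nm,m.sum(),a,b,r)
  c=c[100:320,200:500] if n=='side' else c[60:240,140:420]
  cv2.imwrite('pics/%s7.png'%n,cv2.resize(cv2.convertScaleAbs(c,alpha=1.6),None,fx=2.5,fy=2.5))"
```

```text
t 13.025 pos [ 0.47437201 -0.07735342  0.24792546] w -9.232744925367476e-05 F [0.54592154 0.28703196 0.13352426]
track xy [ 0.00653313 -0.04810911] q [-0.78  0.55  1.17  2.   -0.6   1.   -0.92]
R
 [[ 7.000e-04 -3.890e-02 -9.992e-01]
 [ 1.400e-03 -9.992e-01  3.890e-02]
 [-1.000e+00 -1.400e-03 -7.000e-04]]
tool y,z heading in track deg -89.66070138902265 180.33924260134978
side lamp 300 0.18994954228401184 -0.045913178473711014 0.042482733726501465
side cell 290 -0.0033207053784281015 0.20379728078842163 0.04017231985926628
top cell 526 0.0003982564085163176 0.20207159221172333 0.03832750394940376
```

View pics/side7.png

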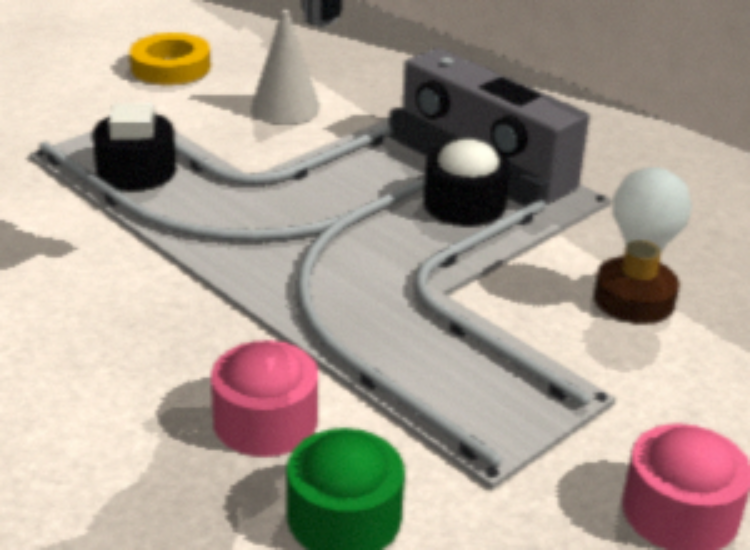

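View pics/top7.png

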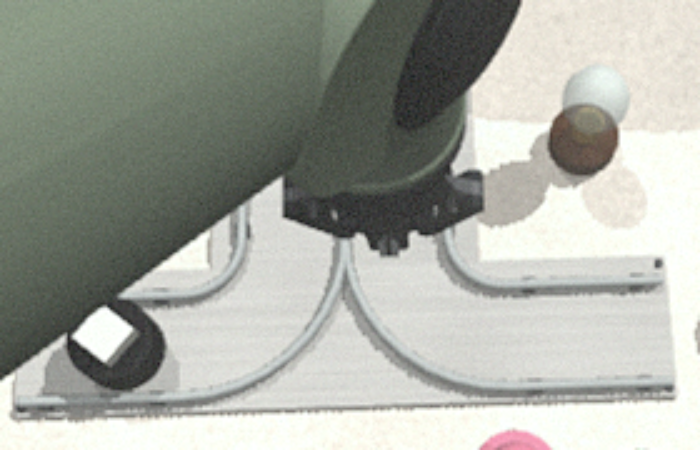

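The lamp drum stands flat at the stop. I'll move the arm aside for an unobstructed top check.

Emit:
carry_out --targets '[{"delta_pos":[0,0.045,0],"spin":0},{"delta_pos":[0,0.045,0],"spin":0},{"delta_pos":[0,0.045,0],"spin":0},{"delta_pos":[0,0.045,0],"spin":0},{"delta_pos":[0,0.045,0],"spin":0},{"delta_pos":[0,0.045,0],"spin":0},{"delta_pos":[0,0.03,0],"spin":0},{"delta_pos":[0,0,0],"spin":0}]'

```text
t: 14.12
position: [0.4625, -0.3791, 0.2457]
tool_rot: [0.824, 1.57, -2.359]
ft_force: [0.1, 0.6, -0.7]
gripper_width: 0.0001
```

```bash
python3 -c "
from tl import *
for n in ('side','top'):
  im=cam(n); c=im['color']
  C=cloud(im);T=w2t(p,C)
  for nm,(x,y) in dict(lamp=(.19,-.048),cell=(0,.2025)).items():
    m=(C[...,2]>.045)&(C[...,2]<.056)&(abs(T[...,0]-x)<.05)&(abs(T[...,1]-y)<.05)&(T[...,0]<.2295)
    if m.sum()>20: (a,b),r=cv2.minEnclosingCircle(T[m].astype(np.float32)); print(n,nm,m.sum(),a,b,r)
  if n=='top': c=c[60:150,210:340]; cv2.imwrite('pics/top8.png',cv2.resize(cv2.convertScaleAbs(c,alpha=2.2),None,fx=6,fy=6,interpolation=cv2.INTER_CUBIC))"
```

```text
side lamp 299 0.18958519399166107 -0.04235466569662094 0.041268352419137955
side cell 298 -0.003938368987292051 0.20234498381614685 0.03883259370923042
```

View pics/top8.png

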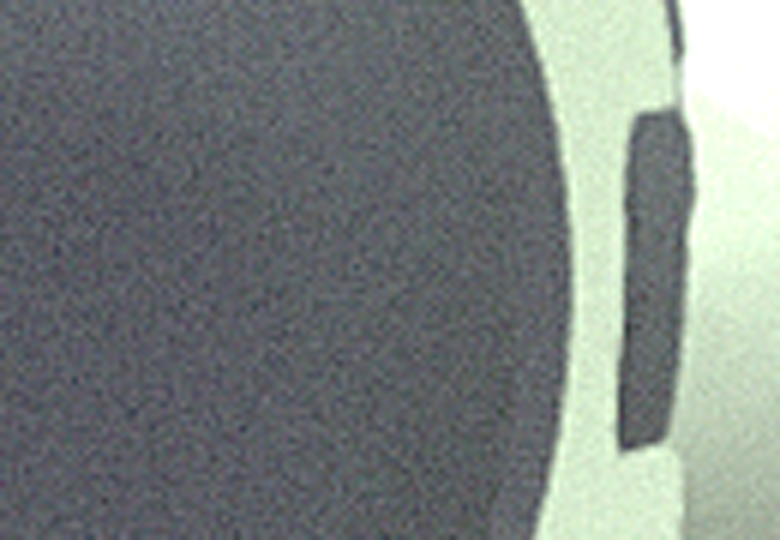

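```bash
python3 -c "
from plant import *
print(finish_job())"
```

```text
the job is handed in; nothing more can be done
None
```

The lamp carrier now stands against the stop in front of the detector. I pushed it there with the shut fingers, low on its side, along the right lane and round the bend. The job was handed in at about 14 s.

- **Contact with the stop:** on the last 1 mm steps the push force rose from about 4 N to 17 N with almost no travel. I then backed off slowly and moved the arm clear.
- **Position:** the side camera puts the drum at track x about 0.190 (home is 0.19), flat on the track. It stayed there, within measurement noise, between two looks.
- **Other carrier:** it reads the same place as before the push, within the cameras' few millimetres of disagreement. The last side view put it 3 to 4 mm off in x, while the top view after the push put it within 2 mm of its start.
- **Checks that fell short:** the final top view of the drum failed because the elbow was in the way, so its rest position is confirmed only by the side camera and the force. The side camera's y for the drum is less sure: it read -0.046 and then -0.042, against a lane centre of -0.048.

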